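# Lock the power box cover with the flat driver

## Task

One of the two big slotted screws on the cover of the power box has been left undone: its slot does not lie along the box's long side as the other's does. Take the flat driver from its wooden stand, seat its blade in that slot and, keeping it seated, turn the screw clockwise as far as it goes, then put the driver back upright in the stand, fully down. Turn the screw only with the driver, and leave the other screw and the things around as they are.

Things in the scene. Friction and masses are not known exactly. Their poses are not given: they have to be found in the camera images.
- driver: Flat driver, 132 mm long, 0.13 to 0.21 kg, starts upright, blade down, in the stand. Origin at the middle of the blade's lower edge, z along the driver up to the handle, x along the blade's width. Steel blade 18 mm wide (x), 4 mm thick (y), 14 mm long; above it a round shank 16 mm across up to z 62 mm; then the collar and the handle. Loose, free to turn about its axis in the stand.
- driver_handle (a point): Centre of the driver's black handle (26 x 26 mm square, sides square to x and y, 64 mm tall), on its axis 100 mm above the blade's lower edge; axes as driver. Directly under the handle is a black collar, 40 mm across and 6 mm thick, whose underside (62 mm above the blade's lower edge) rests on the stand.
- stand_mouth (a point): Centre of the round hole in the top of the wooden stand, a fixed plywood block 90 x 80 mm and 75 mm high; z up. The hole is 26 mm across with a 3 mm bevel and goes right down. With the driver put back its collar lies on the block's top, so the blade's lower edge is 62 mm below this point.
- powerbox: Fixed power box, grey with a white cover, 146 mm (x) x 236 mm (y) x 56 mm high, turned by some yaw. Origin at the centre of its underside, y along its long side. On the cover, 70 mm either way from its centre along y, sit the two slotted screws; which of the two is undone varies.
- undone_slot (a point): The undone screw: middle of its slot's floor, on its axis; x along the slot (turns with the screw), z up. Steel head 38 mm across on a grey 48 mm disc; head top 9 mm above this point, 16 mm above the cover. Slot 25 mm long, closed at both ends, 6.5 mm wide, 9 mm deep, top edges bevelled 2 mm. The blade fits either way round; seated, its lower edge is on the floor or within a few mm.
- undone_screw (a joint): Turn of the undone screw, rad, growing clockwise seen from above: 0 with the slot across the box (along the box's x), 1.571 at the hard stop, fully locked, with the slot along the box's y. Starts 0.2 to 0.6. Stiff: it takes about 0.12 N m and stays where it is left.
- done_slot (a point): The other screw, alike, already locked: middle of the floor of its slot; x along the slot, z up.
- done_screw (a joint): Turn of the other screw, as for the undone one; starts at its stop, 1.571, and is to stay there.
- mouse: Black computer mouse, 105 x 60 x 32 mm; origin at the centre of its underside. Bystander.
- bottle: White pump bottle of hand lotion, 68 mm across, 165 mm tall, standing; origin under its centre. Bystander.
- cup: Paper cup, 76 mm across, 95 mm tall, standing; origin under its centre. Bystander.
- phone: Phone lying flat, 150 x 74 x 9 mm; origin under its centre, x along its length. Bystander.

How it is judged:
By the outcome, as a careful person would: the job done as asked, in the order asked, and still so for the second after the job is handed in, with the robot touching nothing.
It also fails if it takes over 58 s, if anything falls off the work surface, if the arm or the gripper's body presses on something with over 40 N, if the wrist force passes 120 N, or if a joint passes its speed limit or range.

## Robot

A 6-joint arm with a two-finger parallel gripper is mounted at the origin on the work surface. World frame = base frame: x ahead of the robot, y to its left, z up, the work surface at z = 0. Lengths are in m, angles in rad, forces in N, time in s.
With the tool pointing down it reaches from about 0.25 to 0.775 m from the base axis. Payload 4 kg.
Tool frame: the origin (TCP) lies on the mounting face of the last link; the fingertips stand 199 mm ahead of it and the grasp point (between the pads) lies 180 mm ahead of it; z points along the fingers, y is the line along which they close (so a half turn about z gives the same grasp; the last joint's range is limited). The gripper opens to 94 mm and grips with 3 to 60 N. Pads are 16 mm wide; open, the fingers measure 119 mm over their backs; the gripper's body (75 mm by 177 mm) begins 78 mm behind the grasp point.
Start: joints at [-1.293, 0.087, 1.371, -0, 1.684, -0.103], TCP at [0.204, -0.511, 0.405] pointing down, gripper open.
Joint ranges: [-3.1, 3.1], [-0.76, 2.03], [0.27, 2.55], [-1.08, 4.22], [0.17, 2.65], [-2.57, 2.57]. Speed limits (rad/s): [2.79, 2.79, 3.14, 3.14, 3.14, 3.14].

## Interface

Orientations are given as a unit quaternion [w, x, y, z].
In Python, from station import ctrl gives the robot as it stands. The module is installed in compiled form; this text tells all that it offers.
- The arm moves only by the shell command python3 -m handwheel 'ROWS' [FORCE]. ROWS is JSON, a list that holds one entry, the list of rows, each a list of 5 numbers: the shift along the tool's x, y, z as a fraction of full scale, then the turn about the tool's z as a fraction of full scale, then the closure, from -1 (fully open) to 1 (shut). A call has 1 to 8 rows; each row shifts and turns the commanded pose from where the row before left it, along the tool's axes as they then stand; what a row does not reach is not made up. Full scale, the value 1, is 25 mm for a shift and 0.1 rad for a turn. A row lasts 1/10 s, in which the tool goes at most 50 mm and 8.59 degrees, less where a joint would pass 70% of its speed; a pose out of reach is approached as far as the arm can. A call with a number of a shift or a turn outside -1 to 1 is refused whole. A call with a gripper value outside its range is refused whole. The fingers move at their own pace and stop on an object; FORCE is the grip in N (left out, the last holds). Time passes only in rows, so rows that do not move let the fingers close. It gives the time, the measured TCP pose, the force, the opening and the grip force at its end, in the units of the state.
- ctrl.sense(): the state, without advancing time (a new reading comes with each control period).
- ctrl.camera(name): name is "side" or "top" or "wrist"; returns a dict with "color" (420x560x3 uint8, red, green, blue), "z_map" (420x560 float32, m along the optical axis (not along the pixel's ray), 0 where there is no reading), "fx", "fy", "cx", "cy" (pixels), "R" (3x3) and "t" (3): a world point X has camera coordinates R X + t. Camera axes: x right, y down, z forward; pixel columns grow to the right and rows downward; lengths in m; the calibration is good to about 2 mm. A picture is of the moment at which its call begins.
- ctrl.job_done(): hands the job in; it is judged then, once.
Trained networks look in a picture, given as the dict that the camera call returned (one of the last four; its "shot" number tells which), for a name from the list of things; names that differ only in an ending like _2 or _b are one class to them, and where a whole thing is asked for, a point or a joint stands for the part that bears it (a point fixed in the world has none). Each returns a list of dicts, best first, with "score" (0 to 1); they miss things now and then, are a little off and sometimes report something else, mostly with a low value. They report only what shows in the picture. A call takes as long as a camera call.
- ctrl.look_for(picture, name): "position" ([x, y, z] in m, in the coordinates of the camera as it stood for that picture, good to about 4 mm: the middle of the surface that is visible of it).
- ctrl.outline_of(picture, name): "pixels" (420x560 bool, what is visible of it).
The state is a dict: "time_s": time; "joint_positions": joint angles; "qd": joint speeds; "joint_torque": joint torques, N m; "eef_pos": TCP position; "tcp_rot": TCP orientation; "force": force on the tool from outside, world axes, zero at the start; "torque": the same for the moment, N m; "grip_width": opening from 0.0 (shut) to 1.0 (fully open); "grip_force": force on a finger pad.
Only numpy, scipy, OpenCV 4.12 (cv2) and the standard library are available. Lean on these libraries where they do the work, as an engineer would, in place of code of your own. Each camera call takes 0.05 s, during which the arm holds its last target. There are 200 camera calls.

## Working session

There is one attempt and no reset: what is moved stays moved. The work goes in short steps, Python scripts to look and compute and a shell command to move; the robot and the scene stay as the last step left them, time stands still between calls to the robot, and variables do not carry over. Pictures are saved under pics/ and viewed, at most 10 in all, crops included, and the job is handed in when it is done.

```bash
mkdir -p pics; cat > h.py <<'E'
import numpy as np, cv2
from station import ctrl
from scipy.spatial.transform import Rotation as Rn
def w(p,c): return np.array(c["R"]).T@(np.array(p)-np.array(c["t"]))
def px(X,c):
    q=np.array(c["R"])@np.array(X)+np.array(c["t"]); return q[0]/q[2]*c["fx"]+c["cx"],q[1]/q[2]*c["fy"]+c["cy"]
def cloud(c):
    z=c["z_map"]; v,u=np.mgrid[:z.shape[0],:z.shape[1]]
    P=np.stack([(u-c["cx"])/c["fx"]*z,(v-c["cy"])/c["fy"]*z,z],-1)-np.array(c["t"])
    return P@np.array(c["R"])
def save(c,n): cv2.imwrite(f"pics/{n}.png",c["color"][:,:,::-1])
def pose():
    s=ctrl.sense(); q=s["tcp_rot"]; R=Rn.from_quat([q[1],q[2],q[3],q[0]]).as_matrix()
    return np.array(s["eef_pos"]),R,s
E
python3 - <<'E'
from h import *
np.set_printoptions(precision=4,suppress=True)
p,R,s=pose(); print(p,R,s["time_s"],s["grip_width"],s["force"])
for n in ["top","side"]:
    c=ctrl.camera(n); save(c,n)
    for k in ["driver","driver_handle","powerbox","undone_slot","done_slot","mouse","bottle","cup","phone","stand_mouth"]:
        try:
            for d in ctrl.look_for(c,k)[:2]: print(n,k,round(d["score"],2),w(d["position"],c))
        except Exception as e: print(n,k,e)
c=ctrl.camera("top"); t=c; 
E
cd pics; python3 -c "
import cv2,numpy as np
a=cv2.imread('top.png');b=cv2.imread('side.png');cv2.imwrite('both.png',cv2.resize(np.vstack([a,b]),(800,1200))[:600]);"
```

```text
[ 0.2044 -0.5105  0.4035] [[ 0.9284  0.3717 -0.0006]
 [ 0.3717 -0.9284  0.0021]
 [ 0.0002 -0.0022 -1.    ]] 0.0 0.9968915939378942 [ 0.493  -0.2388  0.3404]
top driver 0.7 [0.5553 0.133  0.073 ]
top driver 0.48 [ 0.5413 -0.1379  0.1427]
top driver_handle 0.44 [ 0.5431 -0.1355  0.1413]
top powerbox 0.61 [0.5558 0.2023 0.0551]
top undone_slot 0.51 [0.5562 0.1315 0.073 ]
top done_slot 0.63 [0.5651 0.2687 0.0702]
top mouse 0.57 [0.7732 0.1209 0.0344]
top bottle 0.92 [ 0.7161 -0.346   0.1097]
top cup 0.68 [0.722  0.3592 0.0462]
top phone 0.81 [ 0.7741 -0.1102  0.0098]
top stand_mouth 0.66 [ 0.5411 -0.1389  0.076 ]
side driver_handle 0.54 [ 0.5379 -0.1282  0.1109]
side powerbox 0.87 [0.5379 0.2376 0.0539]
side powerbox 0.45 [ 0.5407 -0.1254  0.112 ]
side undone_slot 0.73 [0.5489 0.1339 0.0716]
side done_slot 0.8 [0.5597 0.2749 0.0745]
side mouse 0.93 [0.7696 0.1411 0.0253]
side mouse 0.38 [ 0.5344 -0.1078  0.0504]
side bottle 0.6 [ 0.7208 -0.3357  0.0749]
side cup 0.61 [0.7076 0.3612 0.0641]
side phone 0.59 [ 0.7696 -0.1059  0.0083]
side phone 0.52 [0.7671 0.1395 0.0232]
side stand_mouth 0.91 [ 0.5353 -0.109   0.0498]
side stand_mouth 0.7 [ 0.5408 -0.1269  0.1118]
```

View pics/top.png

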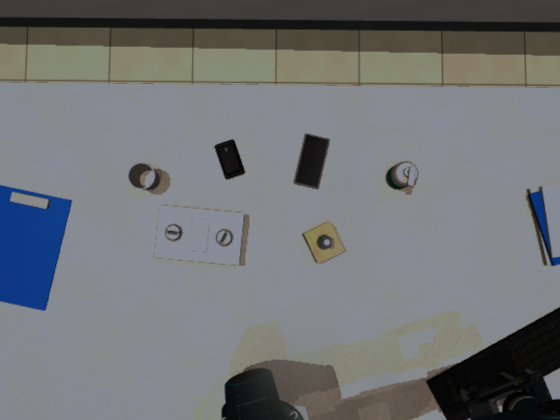

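View pics/side.png

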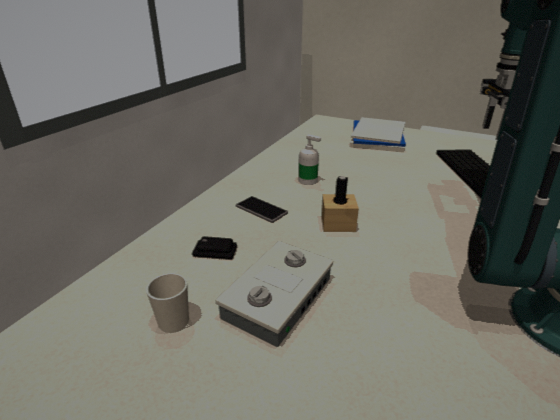

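The top view shows the box at about (200,235). Its undone screw is the right one at (224,238), with the slot diagonal. The other screw is at (173,232), with its slot along the box. The stand with the driver is at (324,242). The side view agrees: the driver handle is at (341,190) and the undone screw is the farther one at (295,258). I'll move over the driver first.

```bash
python3 -m handwheel '[[[1,-0.49,0,0,-1],[1,-0.49,0,0,-1],[1,-0.49,0,0,-1],[1,-0.49,0,0,-1],[1,-0.49,0,0,-1],[1,-0.49,0,0,-1],[1,-0.49,0,0,-1],[1,-0.49,0,0,-1]]]' 30
python3 -m handwheel '[[[1,-0.49,0,0,-1],[1,-0.49,0,0,-1],[1,-0.49,0,0,-1],[1,-0.49,0,0,-1],[1,-0.49,0,0,-1],[1,-0.49,0,0,-1],[0,0,0,0,-1]]]'
python3 - <<'E'
from h import *
np.set_printoptions(precision=4,suppress=True)
p,R,s=pose(); print(p,R[:,0],s["joint_positions"])
c=ctrl.camera("wrist"); save(c,"w1"); print(np.array(c["R"]).T@-np.array(c["t"]),c["R"][2],c["fx"])
t=ctrl.camera("top")
for n,c in [("wrist",c),("top",t)]:
  P=cloud(c)
  for k in ["driver_handle","stand_mouth","driver"]:
    for d in ctrl.look_for(c,k)[:1]: print(n,k,round(d["score"],2),w(d["position"],c))
  near=(abs(P[...,0]-.542)<.08)&(abs(P[...,1]+.137)<.08)
  for lo,hi,nm in [(.125,.16,"handle"),(.066,.084,"block")]:
    m=near&(P[...,2]>lo)&(P[...,2]<hi); Q=P[m]
    if len(Q)>5:
      r=cv2.minAreaRect(Q[:,:2].astype(np.float32)*1000); print(n,nm,len(Q),r,np.median(Q[:,2]))
E
```

```text
time_s: 1.95
eef_pos: [0.3543, -0.3443, 0.4049]
tcp_rot: [0.0, 0.982, 0.189, 0.0]
force: [-0.5, 0.1, 0.8]
grip_width: 0.999
grip_force: 0.0
time_s: 2.65
eef_pos: [0.467, -0.2193, 0.4046]
tcp_rot: [-0.0, 0.982, 0.191, 0.0]
force: [0.0, -0.7, -0.0]
grip_width: 0.999
grip_force: 0.0
[ 0.467  -0.2193  0.4046] [0.9268 0.3756 0.0009] [-0.5493  0.0111  1.4503  0.0011  1.6802  0.6366]
[ 0.5447 -0.188   0.3846] [-0.2621 -0.1059 -0.9592] 323.85425811884033
wrist driver_handle 0.74 [ 0.541  -0.1432  0.1433]
wrist stand_mouth 0.82 [ 0.5502 -0.1442  0.0743]
wrist driver 0.95 [ 0.5429 -0.1436  0.1423]
wrist handle 1512 ((542.5628662109375, -140.97311401367188), (26.349092483520508, 25.905019760131836), 89.96880340576172) 0.14481115425943913
wrist block 7614 ((542.7644653320312, -140.84812927246094), (90.41848754882812, 80.14842224121094), 26.059152603149414) 0.07482233326274702
top driver_handle 0.64 [ 0.5407 -0.138   0.1425]
top stand_mouth 0.66 [ 0.541  -0.1393  0.075 ]
top driver 0.54 [ 0.5414 -0.1362  0.1434]
top handle 100 ((540.1196899414062, -138.1768341064453), (23.172945022583008, 24.66295623779297), 0.34505701065063477) 0.1451874228123783
top block 860 ((541.0709838867188, -139.77577209472656), (90.24372863769531, 80.2516098022461), 25.995588302612305) 0.07503721890570828
```

View pics/w1.png

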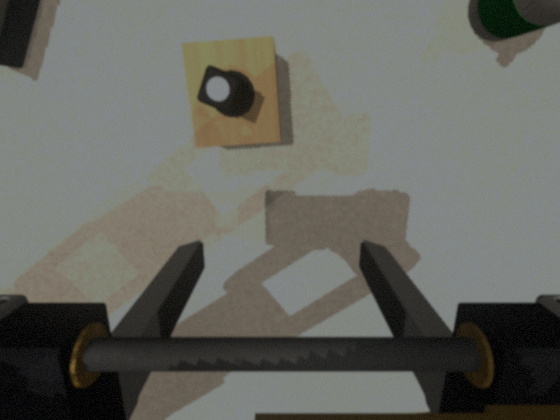

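The wrist view shows the stand at about (232,92), with the handle inside it at (222,90). The measured block (90x80 at z 0.075) and handle (26x26 at z 0.145, yaw about 0) match the given sizes. Next I align and descend.

```bash
python3 -m handwheel '[[[1,-0.45,0,0,-1],[1,-0.45,0,0,-1],[1,-0.45,0,0,-1],[0.97,-0.45,0,0,-1],[0,0,0,1,-1],[0,0,0,1,-1],[0,0,0,1,-1],[0,0,0,0.85,-1]]]'
python3 -m handwheel '[[[0,0,1,0,-1],[0,0,1,0,-1],[0,0,1,0,-1],[0,0,1,0,-1],[0,0,0.45,0,-1],[0,0,0,0,-1],[0,0,0,0,-1]]]'
python3 - <<'E'
from h import *
np.set_printoptions(precision=4,suppress=True)
p,R,s=pose(); print(p,R[:,0],s["joint_positions"])
E
```

```text
time_s: 3.85
eef_pos: [0.5409, -0.1431, 0.4046]
tcp_rot: [0.0, 1.0, -0.004, -0.0]
force: [0.9, -0.3, -0.0]
grip_width: 0.998
grip_force: 0.0
time_s: 4.55
eef_pos: [0.5413, -0.143, 0.2944]
tcp_rot: [0.0, 1.0, -0.002, 0.001]
force: [0.1, 0.5, 0.5]
grip_width: 1.001
grip_force: 0.0
[ 0.5413 -0.143   0.2944] [ 1.     -0.0046  0.0014] [-0.3596  0.1555  1.5157 -0.0001  1.4688  1.2159]
```

```bash
python3 -m handwheel '[[[0,-0.1,0,0,-1],[0,0,0,0,1],[0,0,0,0,1],[0,0,0,0,1],[0,0,0,0,1],[0,0,0,0,1],[0,0,0,0,1],[0,0,0,0,1]]]' 50
python3 -m handwheel '[[[0,0,-1,0,1],[0,0,-1,0,1],[0,0,-1,0,1],[0,0,-1,0,1],[0,0,0,0,1]]]'
python3 - <<'E'
from h import *
np.set_printoptions(precision=4,suppress=True)
p,R,s=pose(); print(p,R[:,0],s["joint_positions"],s["grip_width"]*94,s["force"])
c=ctrl.camera("side"); P=cloud(c)
u,v=px(p+[0,0,-.18-.06],c); print(u,v)
u,v=int(u),int(v); im=c["color"][max(0,v-60):v+60,u-60:u+60]; cv2.imwrite("pics/s2.png",cv2.resize(im,(600,600),interpolation=cv2.INTER_CUBIC)[:,:,::-1])
d=P-(p+[0,0,-.18]); 
for lo,hi in [(-.099,-.089),(-.08,-.05),(-.03,.03)]:
  m=(np.hypot(d[...,0],d[...,1])<.03)&(d[...,2]>lo)&(d[...,2]<hi); print(lo,m.sum(),d[m].min(0) if m.any() else "",d[m].max(0) if m.any() else "",np.median(d[m],0) if m.any() else "")
t=ctrl.camera("wrist"); save(t,"w2")
E
```

```text
time_s: 5.35
eef_pos: [0.541, -0.1402, 0.2934]
tcp_rot: [0.0, 1.0, -0.002, -0.0]
force: [0.1, -0.3, -0.1]
grip_width: 0.44
grip_force: 0.0
time_s: 5.85
eef_pos: [0.5415, -0.1403, 0.3974]
tcp_rot: [0.001, 1.0, -0.002, 0.004]
force: [0.3, -0.3, -0.8]
grip_width: 0.261
grip_force: 50.0
[ 0.5415 -0.1403  0.3974] [ 1.     -0.0042  0.0071] [-0.3549  0.107   1.3636 -0.0001  1.6633  1.2201] 24.545946524398907 [ 0.3236 -0.3488 -0.7571]
342.3289835368691 173.29229613250632
-0.099 11 [-0.0026  0.0001 -0.0989] [ 0.0117  0.0072 -0.093 ] [ 0.0043  0.0053 -0.0968]
-0.08 121 [-0.012  -0.0133 -0.08  ] [ 0.0182  0.015  -0.05  ] [ 0.0005  0.0107 -0.0649]
-0.03 270 [-0.01   -0.0239 -0.03  ] [0.017  0.0284 0.03  ] [-0.0021  0.0179  0.0017]
```

View pics/s2.png

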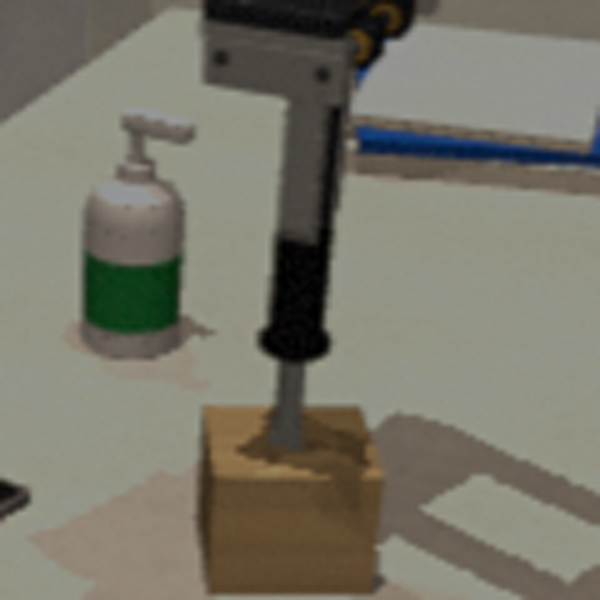

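View pics/w2.png

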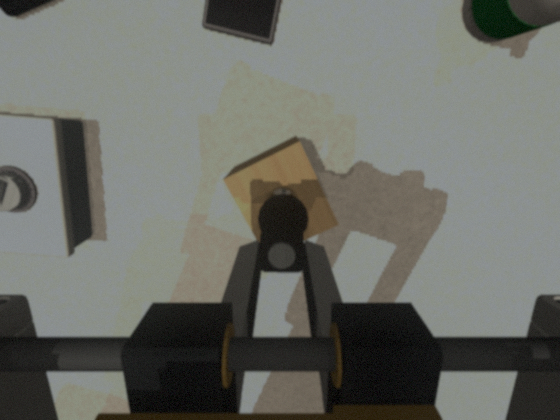

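The side crop shows the driver hanging in the fingers, with the collar at crop (293,345) and the blade tip at about (285,450), near the top of the stand. The wrist view shows the collar at (283,217) and the box's near screw at (12,188). The fingers were still closing when the lift began, so the driver sits low in the grip. I'll measure how low.

```bash
python3 - <<'E'
from h import *
np.set_printoptions(precision=4,suppress=True)
p,R,s=pose(); print(p,R,s["grip_width"],s["grip_force"])
c=ctrl.camera("side"); print("cam",np.array(c["R"]).T@-np.array(c["t"]))
for z in np.arange(.07,.24,.01): print(round(z,3),np.round(px([p[0],p[1],z],c),1))
c=ctrl.camera("wrist");P=cloud(c); d=P-p
m=(np.hypot(d[...,0],d[...,1])<.03)&(P[...,2]>.08)&(P[...,2]<.25)
h=np.histogram(P[m][:,2],bins=np.arange(.08,.25,.004)); print(list(zip(np.round(h[1],3),h[0])))
E
```

```text
[ 0.541  -0.1401  0.3928] [[ 1.     -0.0042 -0.0003]
 [-0.0042 -1.      0.    ]
 [-0.0003 -0.     -1.    ]] 0.2615363789928008 49.989495277404785
cam [0.2748 0.7562 0.5897]
0.07 [339.8 202.3]
0.08 [340.1 199.1]
0.09 [340.4 195.9]
0.1 [340.7 192.7]
0.11 [341.  189.4]
0.12 [341.3 186. ]
0.13 [341.6 182.7]
0.14 [341.9 179.3]
0.15 [342.3 175.9]
0.16 [342.6 172.4]
0.17 [342.9 169. ]
0.18 [343.2 165.4]
0.19 [343.5 161.9]
0.2 [343.9 158.3]
0.21 [344.2 154.6]
0.22 [344.6 151. ]
0.23 [344.9 147.3]
[(np.float64(0.08), np.int64(0)), (np.float64(0.084), np.int64(0)), (np.float64(0.088), np.int64(0)), (np.float64(0.092), np.int64(0)), (np.float64(0.096), np.int64(0)), (np.float64(0.1), np.int64(0)), (np.float64(0.104), np.int64(0)), (np.float64(0.108), np.int64(0)), (np.float64(0.112), np.int64(0)), (np.float64(0.116), np.int64(0)), (np.float64(0.12), np.int64(0)), (np.float64(0.124), np.int64(31)), (np.float64(0.128), np.int64(559)), (np.float64(0.132), np.int64(52)), (np.float64(0.136), np.int64(43)), (np.float64(0.14), np.int64(59)), (np.float64(0.144), np.int64(54)), (np.float64(0.148), np.in
[... 159 characters left out ...]
4(0.168), np.int64(73)), (np.float64(0.172), np.int64(79)), (np.float64(0.176), np.int64(84)), (np.float64(0.18), np.int64(89)), (np.float64(0.184), np.int64(93)), (np.float64(0.188), np.int64(106)), (np.float64(0.192), np.int64(1163)), (np.float64(0.196), np.int64(617)), (np.float64(0.2), np.int64(150)), (np.float64(0.204), np.int64(158)), (np.float64(0.208), np.int64(162)), (np.float64(0.212), np.int64(183)), (np.float64(0.216), np.int64(184)), (np.float64(0.22), np.int64(209)), (np.float64(0.224), np.int64(221)), (np.float64(0.228), np.int64(239)), (np.float64(0.232), np.int64(268)), (np.float64(0.236), np.int64(261)), (np.float64(0.24), np.int64(298)), (np.float64(0.244), np.int64(329))]
```

The collar top is at about 0.130 and the handle top at about 0.195, so only the tip of the handle is held, and the blade is still 12 mm inside the hole. I'll set it back down and regrip properly.

```bash
python3 -m handwheel '[[[0,0,0.3,0,1],[0,0,0.3,0,1],[0,0,0.3,0,1],[0,0,0.3,0,1],[0,0,0.3,0,1],[0,0,0.3,0,1],[0,0,0.1,0,1],[0,0,0,0,1]]]'
python3 -m handwheel '[[[0,0,0,0,-0.2],[0,0,0,0,-0.2],[0,0,0,0,-0.2],[0,0,0.6,0,-0.2],[0,0,0.7,0,-0.2],[0,0,0.7,0,-0.2],[0,0,0,0,-0.2],[0,0,0,0,-0.2]]]'
python3 - <<'E'
from h import *
np.set_printoptions(precision=4,suppress=True)
p,R,s=pose(); print(p,R[:,0],s["grip_width"])
c=ctrl.camera("wrist");P=cloud(c); d=P-p
for lo,hi in [(.077,.085),(.138,.15)]:
  m=(np.hypot(d[...,0],d[...,1])<.04)&(P[...,2]>lo)&(P[...,2]<hi); print(m.sum(),cv2.minAreaRect(P[m][:,:2].astype(np.float32)*1000),np.median(P[m],0))
E
```

```text
time_s: 6.85
eef_pos: [0.5409, -0.1401, 0.3453]
tcp_rot: [-0.0, 1.0, -0.002, -0.001]
force: [-0.6, -0.1, -1.1]
grip_width: 0.258
grip_force: 50.0
time_s: 7.65
eef_pos: [0.5409, -0.1401, 0.2952]
tcp_rot: [-0.0, 1.0, -0.002, -0.001]
force: [0.9, -0.4, 0.5]
grip_width: 0.602
grip_force: 0.0
[ 0.5409 -0.1401  0.2952] [ 1.     -0.0042 -0.0013] 0.6021948386025537
918 ((556.39990234375, -140.87359619140625), (43.479740142822266, 39.56270217895508), 2.05258846282959) [ 0.556  -0.141   0.0807]
3950 ((544.234619140625, -140.24766540527344), (25.92759132385254, 77.27037811279297), 0.9743073582649231) [ 0.5486 -0.1412  0.1447]
```

The collar is back at 0.081, fully down. Now close completely, then lift.

```bash
python3 -m handwheel '[[[0,0,0,0,1],[0,0,0,0,1],[0,0,0,0,1],[0,0,0,0,1],[0,0,0,0,1],[0,0,0,0,1],[0,0,0,0,1]]]' 55
python3 -m handwheel '[[[0,0,-0.6,0,1],[0,0,-1,0,1],[0,0,-1,0,1],[0,0,-1,0,1],[0,0,-0.6,0,1],[0,0,0,0,1],[0,0,0,0,1]]]'
python3 - <<'E'
from h import *
np.set_printoptions(precision=4,suppress=True)
p,R,s=pose(); print(p,R[:,0],s["grip_width"]*94,s["joint_positions"])
c=ctrl.camera("wrist");P=cloud(c); d=P-p
m=(np.hypot(d[...,0],d[...,1])<.04)&(P[...,2]>.14)&(P[...,2]<.31)
h=np.histogram(P[m][:,2],bins=np.arange(.14,.3,.004)); print([(round(b,3),int(a)) for b,a in zip(h[1],h[0]) if a>0])
Pw=P
t=ctrl.camera("side")
u,v=map(int,px(p+[0,0,-.28],t)); im=t["color"][v-40:v+40,u-40:u+40]; cv2.imwrite("pics/s3.png",cv2.resize(im,(600,600),interpolation=cv2.INTER_CUBIC)[:,:,::-1]); print(u,v)
# screws
t=ctrl.camera("top")
for n,q in [("w",c),("t",t)]:
  P=cloud(q)
  m=(P[...,2]>.05)&(P[...,2]<.062)&(abs(P[...,0]-.56)<.13)&(abs(P[...,1]-.2)<.16)
  if m.sum()>50: print(n,"cover",cv2.minAreaRect(P[m][:,:2].astype(np.float32)*1000),np.median(P[m][:,2]))
  m=(P[...,2]>.067)&(P[...,2]<.08)&(abs(P[...,0]-.56)<.13)&(abs(P[...,1]-.2)<.16)
  for sgn,mm in [("near",m&(P[...,1]<.2)),("far",m&(P[...,1]>.2))]:
    if mm.sum()>10: print(n,sgn,mm.sum(),cv2.minEnclosingCircle(P[mm][:,:2].astype(np.float32)*1000),np.median(P[mm],0))
E
```

```text
time_s: 8.4
eef_pos: [0.5411, -0.1403, 0.2964]
tcp_rot: [0.0, 1.0, -0.002, 0.0]
force: [-1.0, -0.8, 2.0]
grip_width: 0.272
grip_force: 55.0
time_s: 9.1
eef_pos: [0.5409, -0.1401, 0.4003]
tcp_rot: [-0.0, 1.0, -0.002, -0.0]
force: [0.1, 0.3, -2.2]
grip_width: 0.271
grip_force: 55.0
[ 0.5409 -0.1401  0.4003] [ 1.     -0.0041 -0.0009] 25.450690533900385 [-0.3548  0.108   1.3568  0.      1.6778  1.2201]
[(np.float64(0.14), 1), (np.float64(0.176), 12), (np.float64(0.18), 207), (np.float64(0.184), 545), (np.float64(0.188), 88), (np.float64(0.192), 95), (np.float64(0.196), 96), (np.float64(0.2), 136), (np.float64(0.204), 179), (np.float64(0.208), 226), (np.float64(0.212), 242), (np.float64(0.216), 260), (np.float64(0.22), 283), (np.float64(0.224), 302), (np.float64(0.228), 331), (np.float64(0.232), 334), (np.float64(0.236), 380), (np.float64(0.24), 415), (np.float64(0.244), 992), (np.float64(0.248), 2359), (np.float64(0.252), 331), (np.float64(0.256), 358), (np.float64(0.26), 388), (np.float64(0.264), 351), (np.float64(0.268), 486), (np.float64(0.272), 243), (np.float64(0.276), 205), (np.float64(0.28), 177), (np.float64(0.284), 135), (np.float64(0.288), 64), (np.float64(0.292), 117)]
341 185
w cover ((552.2387084960938, 120.45269012451172), (78.33130645751953, 145.74024963378906), 84.63056182861328) 0.055672239607681674
w near 786 ((552.0148315429688, 129.3132781982422), 19.88932991027832) [0.5522 0.1226 0.0712]
t cover ((581.7372436523438, 216.74456787109375), (270.5414123535156, 191.44131469726562), 84.80437469482422) 0.055900596845483035
t near 129 ((550.9138793945312, 131.70726013183594), 18.78049659729004) [0.5523 0.132  0.0716]
t far 137 ((616.3965454101562, 300.4355163574219), 79.0876693725586) [0.5646 0.2715 0.0718]
```

View pics/s3.png

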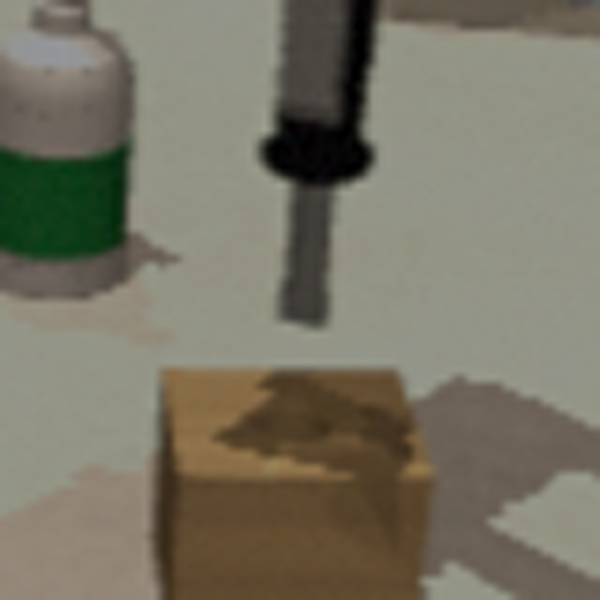

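The side crop shows the blade clear of the stand, with its lower edge at about (303,322). It looks slightly wider than the shank, so the blade's width runs along world/tool x. The screw-head tops are at z 0.0715 (expected 0.072). Next I move to a viewing pose over the undone screw.

```bash
python3 -m handwheel '[[[0.18,-1,0,0,1],[0.18,-1,0,0,1],[0.18,-1,0,0,1],[0.18,-1,0,0,1],[0.18,-1,0,0,1],[0.18,-1,0,0,1],[0.18,-1,0,0,1],[0.18,-1,0,0,1]]]'
python3 -m handwheel '[[[0.18,-1,0,0,1],[0.18,-1,0,0,1],[0,0,0,-1,1],[0,0,0,-1,1],[0,0,0,-1,1],[0,0,0,-1,1],[0,0,0,-1,1],[0,0,0,-1,1]]]'
python3 -m handwheel '[[[0,0,0,-1,1],[0,0,0,-1,1],[0,0,0,-1,1],[0,0,0,-1,1],[0,0,0,-1,1],[0,0,0,-1,1],[0,0,0,-1,1],[0,0,0,-1,1]]]'
python3 -m handwheel '[[[0,0,0,-1,1],[0,0,0,-1,1],[0,0,0,-1,1],[0,0,0,-1,1],[0,0,0,-1,1],[0,0,0,-1,1],[0,0,0,-1,1],[0,0,0,-1,1]]]'
python3 -m handwheel '[[[0,0,0,-1,1],[0,0,0,-1,1],[0,0,0,-1,1],[0,0,0,-1,1],[0,0,0,0,1],[0,0,0,0,1]]]'
cat > m.py <<'E'
from h import *
np.set_printoptions(precision=4,suppress=True)
p,R,s=pose(); yaw=np.arctan2(R[1,0],R[0,0]); print("tcp",p,"yaw",yaw,s["joint_positions"],s["time_s"],s["grip_width"]*94)
c=ctrl.camera("wrist");P=cloud(c); save(c,"wm%d"%int(s["time_s"]*100))
# collar in tool frame
T=(P-p)@R
m=(np.hypot(T[...,0],T[...,1])<.03)&(T[...,2]>.2104)&(T[...,2]<.2204)
print("collar tool",m.sum(),cv2.minEnclosingCircle(T[m][:,:2].astype(np.float32)*1000),np.median(T[m],0))
# head
a=np.array([.552,.131])
r=np.hypot(P[...,0]-a[0],P[...,1]-a[1])
m=(r<.03)&(P[...,2]>.0695)&(P[...,2]<.076); Q=P[m]
if len(Q)>50:
  cen,rad=cv2.minEnclosingCircle(Q[:,:2].astype(np.float32)*1000); print("head",len(Q),cen,rad,np.median(Q[:,2]))
  h=cv2.convexHull(Q[:,:2].astype(np.float32)*1000); print("ellipse",cv2.fitEllipse(h))
  cen=np.array(cen)/1000
  m=(np.hypot(P[...,0]-cen[0],P[...,1]-cen[1])<.0155)&(P[...,2]<.068)&(P[...,2]>.055); S=P[m][:,:2]
  if len(S)>5:
    (sc,sz,an)=cv2.minAreaRect(S.astype(np.float32)*1000); mu=S.mean(0); U=np.linalg.svd(S-mu)[2][0]
    print("slot",len(S),sc,sz,an,"mean",mu,"dir",np.arctan2(U[1],U[0])%np.pi,"z",np.median(P[m][:,2]))
u,v=map(int,px([a[0],a[1],.072],c)); print(u,v)
im=c["color"][max(0,v-60):v+60,max(0,u-60):u+60]; cv2.imwrite("pics/crop%d.png"%int(s["time_s"]*100),cv2.resize(im,None,fx=5,fy=5,interpolation=cv2.INTER_CUBIC)[:,:,::-1])
for d in ctrl.look_for(c,"undone_slot")[:2]: print(round(d["score"],2),w(d["position"],c))
E
python3 m.py; ls pics
```

```text
time_s: 10.05
eef_pos: [0.5779, 0.0608, 0.3993]
tcp_rot: [0.0, 1.0, -0.002, -0.001]
force: [-0.8, 0.4, -1.1]
grip_width: 0.272
grip_force: 55.0
time_s: 10.85
eef_pos: [0.587, 0.1097, 0.3991]
tcp_rot: [-0.0, 0.955, 0.295, -0.001]
force: [-0.4, 0.3, -2.9]
grip_width: 0.271
grip_force: 55.0
time_s: 11.65
eef_pos: [0.587, 0.1097, 0.3992]
tcp_rot: [-0.001, 0.765, 0.644, -0.001]
force: [0.1, -0.2, -1.4]
grip_width: 0.274
grip_force: 55.0
time_s: 12.45
eef_pos: [0.587, 0.1097, 0.3991]
tcp_rot: [-0.001, 0.454, 0.891, -0.001]
force: [0.5, 0.6, -2.0]
grip_width: 0.274
grip_force: 55.0
time_s: 13.05
eef_pos: [0.587, 0.1097, 0.3998]
tcp_rot: [-0.001, 0.271, 0.963, -0.0]
force: [-0.6, -0.2, -1.5]
grip_width: 0.273
grip_force: 55.0
tcp [0.587  0.1097 0.3998] yaw 2.593677412354764 [ 0.0898  0.1943  1.26   -0.0001  1.6892 -0.9331] 13.05 25.66515050197972
collar tool 792 ((3.1513707637786865, 0.5868191123008728), 19.29477882385254) [0.0143 0.0003 0.2157]
head 1052 (552.2887573242188, 130.98861694335938) 19.187990188598633 0.07162939779564577
ellipse ((552.0873413085938, 131.1710205078125), (37.32518005371094, 37.796142578125), 90.14600372314453)
slot 175 (552.630615234375, 130.8334503173828) (6.353775978088379, 24.23903465270996) 62.54770278930664 mean [0.5528 0.1307] dir 2.661198652240075 z 0.0632597760125237
281 156
0.21 [ 0.7092 -0.3276  0.0096]
both.png
crop1305.png
s2.png
s3.png
side.png
top.png
w1.png
w2.png
wm1305.png
```

The screw head measures 38 mm across at z 0.0716. The slot is 24x6.4 mm at (0.5525, 0.1309), heading 2.662, with its floor at 0.063, which all matches the given sizes. I'll refine the driver's offset and tilt in the gripper.

```bash
cat > d.py <<'E'
from h import *
from scipy.optimize import least_squares
np.set_printoptions(precision=4,suppress=True)
p,R,s=pose(); c=ctrl.camera("wrist");P=cloud(c);T=(P-p)@R
for z in np.arange(.155,.21,.01):
    m=(abs(T[...,1])<.009)&(abs(T[...,0]-.015)<.012)&(abs(T[...,2]-z)<.005); 
    if m.sum()>10: q=T[m]; print("face z",round(z,3),m.sum(),"x",np.median(q[:,0]),"slope dx/dy",np.polyfit(q[:,1],q[:,0],1)[0])
m=(np.hypot(T[...,0],T[...,1])<.03)&(abs(T[...,2]-.2154)<.005)
h=cv2.convexHull(T[m][:,:2].astype(np.float32))[:,0]; h=h[h[:,0]>.012]
f=least_squares(lambda a:np.hypot(*(h-a).T)-.0197,[0,0]); print("collar",f.x,len(h),f.fun)
for z in np.arange(.225,.285,.01):
    m=(abs(T[...,1])<.015)&(abs(T[...,0])<.02)&(abs(T[...,2]-z)<.005)
    if m.sum()>5: q=T[m]; print("shank",round(z,3),m.sum(),q[:,0].max(),q[:,1].min(),q[:,1].max(),q[:,1].mean())
E
python3 d.py
```

```text
face z 0.155 993 x 0.011560002831927993 slope dx/dy 0.022258983137262784
face z 0.165 334 x 0.01390763204357797 slope dx/dy 0.002362220089351277
face z 0.175 263 x 0.013881857969099746 slope dx/dy -0.0019153916018767835
face z 0.185 239 x 0.013864941011423179 slope dx/dy 0.00016549657724708341
face z 0.195 192 x 0.013891958314038028 slope dx/dy 0.003126273659769162
face z 0.205 176 x 0.013903589850137635 slope dx/dy -0.0014304045620668786
collar [0.0013 0.0006] 13 [ 0.     -0.0001  0.0001  0.0001 -0.0002  0.0002 -0.0002 -0.     -0.
 -0.0001 -0.0001  0.0002  0.    ]
shank 0.225 10 0.019633070850911177 -0.012859507203614496 0.013974113269358242 -0.0008441943023737323
shank 0.265 50 0.010090533555173737 -0.005371105648026869 0.006584949698634646 0.000555640561637471
shank 0.275 16 0.01018775949487165 -0.0014088730877965046 0.0018570671708301922 0.0004064877534423313
```

View pics/wm1305.png

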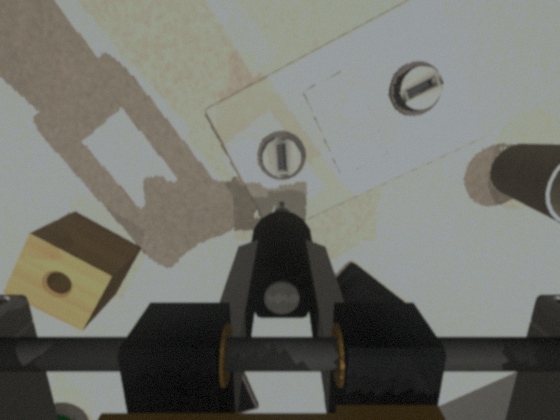

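The wrist view shows the undone screw at (282,155) with its slot nearly along tool x, the other screw at (417,88), and the collar at (282,228). The driver is straight in the grip, offset +1 mm in x and +0.5 mm in y. Align now.

```bash
python3 -m handwheel '[[[0,0,0,-0.68,1],[0.78,0.05,0,0,1],[0.79,0.05,0,0,1],[0,0,0.6,0,1],[0,0,0.6,0,1],[0,0,0,0,1],[0,0,0,0,1]]]'
python3 m.py; python3 d.py
```

```text
time_s: 13.9
eef_pos: [0.5537, 0.1295, 0.3693]
tcp_rot: [-0.001, 0.237, 0.972, -0.001]
force: [-0.4, 0.3, -2.0]
grip_width: 0.277
grip_force: 55.0
tcp [0.5537 0.1295 0.3693] yaw 2.6629886896226207 [ 0.1301  0.1389  1.3838 -0.0003  1.6216 -0.9621] 13.9 26.073523627536908
collar tool 791 ((3.6010522842407227, 0.5868284106254578), 19.229873657226562) [0.0142 0.0009 0.2155]
head 831 (551.811279296875, 131.1756134033203) 18.96834945678711 0.07170282113748298
ellipse ((551.3958740234375, 131.38075256347656), (36.47368240356445, 37.36427688598633), 167.96041870117188)
slot 80 (549.2008056640625, 132.33473205566406) (5.513873100280762, 14.556940078735352) 62.79741668701172 mean [0.5478 0.1334] dir 2.8428594536281175 z 0.06317153920559693
282 205
0.8 [0.5461 0.1328 0.075 ]
face z 0.155 981 x 0.011490891761309513 slope dx/dy 0.025808044399165172
face z 0.165 336 x 0.013857386578388541 slope dx/dy 0.003975766649880597
face z 0.175 272 x 0.013821949713858495 slope dx/dy 0.003966790037265446
face z 0.185 234 x 0.013864662549937276 slope dx/dy -0.0015719241233538657
face z 0.195 195 x 0.013826867742138862 slope dx/dy 0.0027004333037082685
face z 0.205 164 x 0.01384118327779206 slope dx/dy -0.0028766796059427617
collar [0.0012 0.0005] 13 [ 0.0001  0.      0.0002  0.0001  0.     -0.0002  0.0001 -0.     -0.0001
 -0.     -0.0001 -0.     -0.    ]
shank 0.225 7 0.0194553013459561 -0.01421168436946085 0.011908124717861918 -0.00494452183171428
shank 0.265 53 0.0100138589448613 -0.005472063390074642 0.00649526107042008 0.0005050961073292922
shank 0.275 17 0.010111688887781956 -0.0015000755590593746 0.0017815028200400599 0.00012869643587692912
```

Alignment is within about 0.7 mm along the slot and 0.2 mm across it. Descend gently.

```bash
python3 -m handwheel '[[[0.02,0.01,0.4,0,1],[0,0,0.2,0,1],[0,0,0.1,0,1],[0,0,0.08,0,1],[0,0,0,0,1]]]'; python3 -m handwheel '[[[0,0,0.06,0,1],[0,0,0,0,1]]]'
```

```text
time_s: 14.55
eef_pos: [0.553, 0.1304, 0.351]
tcp_rot: [-0.0, 0.237, 0.972, -0.0]
force: [0.3, -0.1, -1.6]
grip_width: 0.274
grip_force: 55.0
time_s: 14.75
eef_pos: [0.553, 0.1304, 0.35]
tcp_rot: [0.0, 0.237, 0.972, -0.0]
force: [-0.1, -0.9, -2.6]
grip_width: 0.274
grip_force: 55.0
```

```bash
python3 -m handwheel '[[[0,0,0.06,0,1],[0,0,0.06,0,1],[0,0,0,0,1]]]'; python3 -m handwheel '[[[0,0,0,0.5,1],[0,0,0,0.5,1],[0,0,0,0,1]]]'; python3 -c "
from station import ctrl;s=ctrl.sense();print(s['force'],s['torque'])"
```

```text
time_s: 15.05
eef_pos: [0.553, 0.1304, 0.3466]
tcp_rot: [-0.0, 0.237, 0.972, -0.0]
force: [0.4, 0.1, -2.0]
grip_width: 0.27
grip_force: 55.0
time_s: 15.35
eef_pos: [0.553, 0.1304, 0.3469]
tcp_rot: [-0.0, 0.285, 0.959, -0.0]
force: [0.5, -0.1, -2.7]
grip_width: 0.275
grip_force: 55.0
[ 0.51650897 -0.12108469 -2.70816107] [-0.03735592 -0.05204502  0.02856055]
```

It is seated, with the blade about 8.6 mm deep. Now turn clockwise, adding a tiny y correction for the driver's offset from the tool axis.

```bash
cat > s.py <<'E'
from h import *
p,R,s=pose(); print("yaw %.3f"%np.arctan2(R[1,0],R[0,0]),p.round(4),"F",np.round(s["force"],1),"T",np.round(s["torque"],3),"j6 %.2f"%s["joint_positions"][5])
E
python3 -m handwheel '[[[0,-0.005,0,0.7,1],[0,-0.005,0,0.7,1],[0,-0.005,0,0.7,1],[0,-0.005,0,0.7,1],[0,-0.005,0,0.7,1]]]' >/dev/null; python3 s.py
python3 -m handwheel '[[[0,-0.005,0,0.7,1],[0,-0.005,0,0.7,1],[0,-0.005,0,0.7,1],[0,-0.005,0,0.7,1],[0,-0.005,0,0.7,1]]]' > /dev/null; python3 s.py
python3 m.py
```

```text
yaw 2.213 [0.5525 0.1299 0.3468] F [-0.5 -0.1 -1.7] T [-0.099 -0.067  0.12 ] j6 -0.51
yaw 1.863 [0.552  0.1296 0.3469] F [-0.3 -0.4 -2.2] T [-0.129 -0.067  0.124] j6 -0.16
tcp [0.552  0.1296 0.3469] yaw 1.862546965628152 [ 0.1307  0.1431  1.4237 -0.0003  1.575  -0.1611] 16.35 25.8771613093779
collar tool 796 ((4.060794830322266, 0.8882846832275391), 19.2326602935791) [0.0147 0.0006 0.2157]
head 703 (552.1907348632812, 131.69711303710938) 18.802030563354492 0.07165546695638965
ellipse ((552.157958984375, 131.91708374023438), (36.61661148071289, 37.2288932800293), 108.79081726074219)
slot 41 (548.9800415039062, 136.95864868164062) (6.4162821769714355, 8.189901351928711) 25.251712799072266 mean [0.5479 0.1379] dir 1.3508560403947543 z 0.06343292285203511
280 213
0.66 [0.5513 0.136  0.076 ]
0.62 [0.7613 0.1286 0.0306]
```

The torque is 0.12 N m, so the screw is turning. Continue to the stop.

```bash

python3 -m handwheel '[[[0,0,0,0.6,1],[0,0,0,0.6,1],[0,0,0,0.6,1],[0,0,0,0.6,1],[0,0,0,0.6,1],[0,0,0,0.6,1]]]' >/dev/null; python3 s.py
python3 -m handwheel '[[[0,0,0,0.4,1],[0,0,0,0.4,1]]]' > /dev/null; python3 s.py
python3 -m handwheel '[[[0,0,0,0.4,1],[0,0,0,0,1]]]' > /dev/null; python3 s.py
```

```text
yaw 1.504 [0.5519 0.1296 0.3469] F [-1.2 -0.  -0.9] T [-0.102  0.219  0.141] j6 0.20
yaw 1.425 [0.5518 0.1296 0.3469] F [-0.6  0.  -1.7] T [-0.097  0.276  0.091] j6 0.28
yaw 1.386 [0.5518 0.1296 0.3469] F [-1.5  0.1 -0.2] T [-0.144  0.435  0.141] j6 0.32
```

```bash

for i in 1; do python3 -m handwheel '[[[0,0,0,0.3,1],[0,0,0,0,1]]]' > /dev/null; python3 s.py
python3 -m handwheel '[[[0,0,0,0.3,1],[0,0,0,0,1]]]' > /dev/null; python3 s.py
python3 -m handwheel '[[[0,0,0,0.3,1],[0,0,0,0,1]]]' > /dev/null; python3 s.py; done
```

```text
yaw 1.356 [0.5518 0.1296 0.3468] F [-2.2  0.2 -1.9] T [-0.198  0.541  0.101] j6 0.35
yaw 1.326 [0.5518 0.1296 0.3468] F [-2.  -0.8 -0.8] T [-0.18   0.737  0.097] j6 0.38
yaw 1.296 [0.5518 0.1296 0.3468] F [-2.9 -0.2 -0.6] T [-0.18   0.756  0.158] j6 0.41
```

```bash
python3 d.py; python3 m.py; ls -t pics | head -2; python3 - <<'E'
from h import *
s=ctrl.sense(); R=pose()[1]; c=ctrl.camera("wrist")
for nm,a in [("near",(.5525,.131)),("far",(.5646,.2710))]:
    P=cloud(c); m=(np.hypot(P[...,0]-a[0],P[...,1]-a[1])<.016)&(P[...,2]<.068)&(P[...,2]>.05)
    S=P[m][:,:2]; print(nm,len(S),cv2.minAreaRect(S.astype(np.float32)*1000) if len(S)>5 else "")
    u,v=map(int,px([*a,.072],c)); cv2.imwrite(f"pics/{nm}.png",cv2.resize(c["color"][max(0,v-40):v+40,max(0,u-40):u+40],(400,400),interpolation=cv2.INTER_CUBIC)[:,:,::-1])
a=cv2.imread("pics/near.png");b=cv2.imread("pics/far.png");cv2.imwrite("pics/nf.png",np.hstack([a,b]))
E
```

```text
face z 0.155 1017 x 0.012326466286971097 slope dx/dy 0.027215165958748833
face z 0.165 327 x 0.01480576014377538 slope dx/dy 0.0028412276373004828
face z 0.175 270 x 0.014795714074490743 slope dx/dy 0.00245128990260384
face z 0.185 230 x 0.014782333782252133 slope dx/dy -0.0003076071410722648
face z 0.195 201 x 0.014812380459144481 slope dx/dy -0.007303724692371518
face z 0.205 162 x 0.014853715377080391 slope dx/dy -0.0008034284153978234
collar [0.0023 0.0007] 11 [ 0.0001  0.0001 -0.0001 -0.0001 -0.     -0.0001 -0.0002  0.      0.0001
  0.0001 -0.0002]
shank 0.265 50 0.011055086284208787 -0.005115844941965574 0.006861033318530394 0.0008577738313828039
shank 0.275 593 0.01994047138531324 -0.014460100664272363 0.014587935273499672 0.00016165496854958996
tcp [0.5518 0.1296 0.3468] yaw 1.295722140731411 [ 0.1307  0.1431  1.4239 -0.      1.5761  0.4058] 18.1 25.637913898426376
collar tool 797 ((3.799837112426758, 0.48079586029052734), 19.633182525634766) [0.0151 0.0005 0.2157]
head 691 (552.5494384765625, 131.8878936767578) 18.76773452758789 0.07164232905706595
ellipse ((552.7271118164062, 131.78945922851562), (36.95702362060547, 37.166500091552734), 106.86214447021484)
slot 39 (552.5389404296875, 138.33689880371094) (7.240329265594482, 5.854087829589844) 79.94052124023438 mean [0.5523 0.1394] dir 0.729622047818606 z 0.06360262634476604
280 214
0.88 [0.5583 0.1351 0.0759]
crop1810.png
wm1810.png
near 40 ((552.238037109375, 138.2974853515625), (7.1651153564453125, 5.838371276855469), 74.93313598632812)
far 339 ((564.4606323242188, 271.4287414550781), (24.23003387451172, 6.346994400024414), 84.64290618896484)
```

View pics/nf.png

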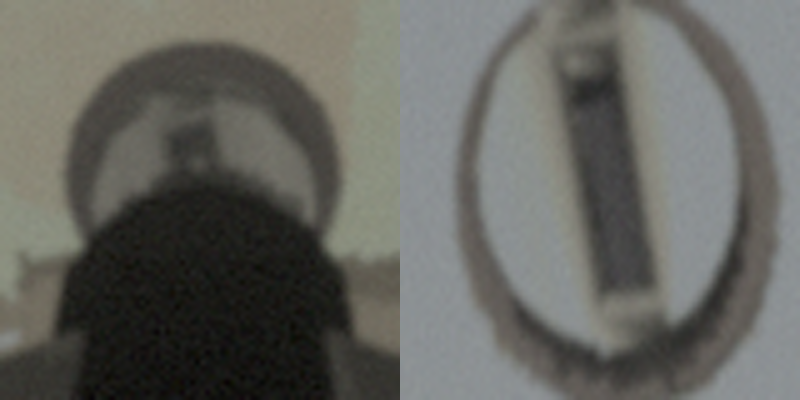

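Right half of the crop: the done screw, with its slot at 84.6° (the box's y). Left half: the undone head with the slot end at (193,148), beside the black collar. The screw is close to its stop. I'll recentre slightly and continue until the stop torque shows.

```bash

python3 -m handwheel '[[[-0.02,-0.012,0,0.4,1],[0,0,0,0,1]]]' > /dev/null; python3 s.py
python3 -m handwheel '[[[0,0,0,0.4,1],[0,0,0,0,1]]]' > /dev/null; python3 s.py
python3 -m handwheel '[[[0,0,0,0.4,1],[0,0,0,0,1]]]' > /dev/null; python3 s.py; python3 d.py | grep -E "0.185|collar"
```

```text
yaw 1.255 [0.5515 0.1294 0.3468] F [-3.7 -0.1  0.9] T [0.036 0.934 0.239] j6 0.45
yaw 1.216 [0.5515 0.1295 0.3468] F [-3.9 -0.1  0.2] T [0.058 0.989 0.386] j6 0.49
yaw 1.176 [0.5515 0.1295 0.3468] F [-4.   0.8  0. ] T [0.214 1.078 0.615] j6 0.52
face z 0.185 230 x 0.014908447301697216 slope dx/dy 0.01070851340833354
collar [0.0024 0.0008] 15 [-0.     -0.0002  0.0001  0.0002 -0.0001 -0.0001 -0.0001 -0.0001 -0.
```

Tz has climbed well past 0.12 to 0.62, so the hard stop is reached. Back off inside the slot play, lift out and inspect.

```bash

python3 -m handwheel '[[[0,0,0,-0.7,1],[0,0,0,-0.7,1],[0,0,0,-0.6,1],[0,0,0,0,1]]]' > /dev/null; python3 s.py
python3 -m handwheel '[[[0,0,-0.2,0,1],[0,0,-0.4,0,1],[0,0,-0.6,0,1],[0,0,-0.9,0,1],[-0.8,0,0,0,1],[-0.8,0,0,0,1],[0,0,0,0,1],[0,0,0,0,1]]]'; python3 m.py; python3 d.py
python3 - <<'E'
from h import *
c=ctrl.camera("wrist"); P=cloud(c)
for nm,a in [("near",(.5525,.131)),("far",(.5646,.2710))]:
    m=(np.hypot(P[...,0]-a[0],P[...,1]-a[1])<.0155)&(P[...,2]<.068)&(P[...,2]>.05)
    S=P[m][:,:2]; print(nm,len(S),cv2.minAreaRect(S.astype(np.float32)*1000) if len(S)>5 else "")
E
```

```text
yaw 1.374 [0.5518 0.1292 0.3468] F [-3.3  0.7 -1.1] T [0.171 0.796 0.002] j6 0.33
time_s: 20.1
eef_pos: [0.5441, 0.0899, 0.4009]
tcp_rot: [0.001, 0.774, 0.634, 0.001]
force: [0.4, 0.5, -2.1]
grip_width: 0.275
grip_force: 55.0
tcp [0.5441 0.0899 0.4009] yaw 1.3728050360416881 [0.0608 0.0902 1.3749 0.0005 1.6733 0.2588] 20.1 25.847658305409855
collar tool 798 ((3.966257095336914, 0.8122125864028931), 19.319704055786133) [0.0151 0.0006 0.2156]
head 1053 (552.7572021484375, 131.17466735839844) 19.138011932373047 0.07158574345211832
ellipse ((552.5771484375, 131.21286010742188), (37.42333984375, 37.841365814208984), 173.50811767578125)
slot 172 (552.4768676757812, 130.70050048828125) (24.80845069885254, 6.310839653015137) 85.10977935791016 mean [0.5524 0.1306] dir 1.4843368483823574 z 0.06321795299337152
279 156
0.63 [0.5548 0.1288 0.0781]
face z 0.155 1027 x 0.012260539183298539 slope dx/dy 0.031145707492868827
face z 0.165 333 x 0.01473916351119805 slope dx/dy 0.00196334087798683
face z 0.175 272 x 0.014740216587793217 slope dx/dy -0.001402812884812567
face z 0.185 232 x 0.014740393552111132 slope dx/dy 0.0022436131668792637
face z 0.195 192 x 0.014787993920616742 slope dx/dy -0.005808212711220212
face z 0.205 175 x 0.014749817400851318 slope dx/dy -0.0027730373361809844
collar [0.0022 0.0008] 12 [ 0.      0.     -0.     -0.0001  0.0001 -0.0002 -0.0002 -0.0001 -0.0001
 -0.0001  0.0002  0.0003]
shank 0.225 8 0.019193830215386537 -0.013877130760258847 0.014240769158325938 -0.002648034962371538
shank 0.265 50 0.011030666753415207 -0.005053678380975971 0.006900040388766504 0.0008492228848379729
shank 0.275 16 0.01112287814008969 -0.00111431864395369 0.0021500964951123775 0.0006001969780998879
near 172 ((552.457763671875, 130.80799865722656), (24.366559982299805, 6.348658561706543), 85.2275619506836)
far 52 ((563.7971801757812, 262.42803955078125), (4.745126724243164, 6.1101179122924805), 81.6309814453125)
```

The slot now lies at 85.1°, against the box's 84.6–84.8°, so the screw is locked. Carry the driver back to the stand.

```bash

python3 -m handwheel '[[[-0.92,0.17,0,0,1],[-0.92,0.17,0,0,1],[-0.92,0.17,0,0,1],[-0.92,0.17,0,0,1],[-0.92,0.17,0,0,1],[-0.92,0.17,0,0,1],[-0.92,0.17,0,0,1],[-0.92,0.17,0,0,1]]]' >/dev/null
python3 -m handwheel '[[[-0.92,0.17,0,0,1],[-0.92,0.17,0,0,1],[0,0,0,0,1],[0,0,0,0,1]]]' >/dev/null
cat > b.py <<'E'
from h import *
np.set_printoptions(precision=4,suppress=True)
p,R,s=pose(); c=ctrl.camera("wrist"); P=cloud(c)
near=(abs(P[...,0]-.542)<.08)&(abs(P[...,1]+.14)<.08)
m=near&(P[...,2]>.068)&(P[...,2]<.082); print("block",m.sum(),cv2.minAreaRect(P[m][:,:2].astype(np.float32)*1000),np.median(P[m][:,2]))
m=(np.hypot(P[...,0]-.542,P[...,1]+.14)<.03)&(P[...,2]<.07)&(P[...,2]>-.03)
if m.sum()>5: print("hole",m.sum(),P[m].min(0),P[m].max(0))
o=R@[.0020,.0007,.2834]; print("blade",p+o)
save(c,"b%d"%int(s["time_s"]*100))
E
python3 s.py; python3 b.py; cp pics/b2*.png pics/stand.png
```

```text
yaw 1.374 [ 0.5407 -0.1436  0.3992] F [ 0.9  0.1 -1.8] T [-0.023 -0.132  0.029] j6 -0.16
block 5494 ((542.4091796875, -140.70318603515625), (90.24439239501953, 80.27980041503906), 26.02485466003418) 0.07473931263007544
hole 476 [ 0.5295 -0.154  -0.0019] [ 0.5554 -0.1377  0.07  ]
blade [ 0.5417 -0.1415  0.1158]
```

View pics/stand.png

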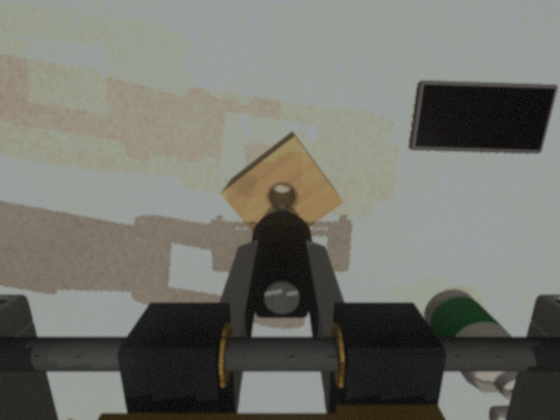

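The view shows the stand's mouth at about (283,193), directly ahead of the blade and just behind the collar at (282,228). The blade is within 1 mm of the hole's centre (0.5425, -0.141). Insert.

```bash

python3 -m handwheel '[[[0.035,0.026,0.6,0,1],[0,0,0.6,0,1],[0,0,0.6,0,1],[0,0,0.6,0,1],[0,0,0.6,0,1],[0,0,0.6,0,1],[0,0,0.2,0,1],[0,0,0,0,1]]]'
python3 -m handwheel '[[[0,0,0.12,0,1],[0,0,0.08,0,1],[0,0,0,0,1]]]'; python3 s.py
```

```text
time_s: 22.35
eef_pos: [0.5411, -0.1431, 0.303]
tcp_rot: [-0.001, 0.773, 0.634, -0.001]
force: [0.1, 0.3, -1.5]
grip_width: 0.273
grip_force: 55.0
time_s: 22.65
eef_pos: [0.5414, -0.1432, 0.2998]
tcp_rot: [0.0, 0.773, 0.634, 0.0]
force: [0.4, 0.6, -2.2]
grip_width: 0.277
grip_force: 55.0
yaw 1.374 [ 0.5414 -0.1432  0.2998] F [ 0.4  0.6 -2.2] T [-0.012 -0.008 -0.047] j6 -0.16
```

```bash

python3 -m handwheel '[[[0,0,0.1,0,1],[0,0,0.04,0,1],[0,0,0,0,1]]]'; python3 -m handwheel '[[[0,0,0.03,0,1],[0,0,0,0,1]]]'; python3 s.py; python3 b.py
```

```text
time_s: 22.95
eef_pos: [0.5414, -0.1432, 0.2963]
tcp_rot: [0.0, 0.773, 0.634, 0.0]
force: [-0.3, -0.4, -0.0]
grip_width: 0.274
grip_force: 55.0
time_s: 23.15
eef_pos: [0.5413, -0.1432, 0.2964]
tcp_rot: [0.001, 0.773, 0.634, 0.0]
force: [-1.9, 0.1, 4.5]
grip_width: 0.274
grip_force: 55.0
yaw 1.374 [ 0.5413 -0.1432  0.2964] F [-1.9  0.1  4.5] T [0.129 0.374 0.042] j6 -0.16
block 9675 ((542.19482421875, -140.87896728515625), (90.53123474121094, 80.57826232910156), 26.051183700561523) 0.07485407905640763
blade [ 0.5427 -0.1415  0.013 ]
```

The collar is on the block (contact force 4.5 N). Release, rise and back away.

```bash

python3 -m handwheel '[[[0,0,0,0,-0.2],[0,0,0,0,-0.2],[0,0,0,0,-0.2],[0,0,0,0,-0.2],[0,0,-0.3,0,-0.2],[0,0,-1,0,-0.2],[0,0,-1,0,-0.2],[0,0,-1,0,-0.2]]]'
python3 -m handwheel '[[[0,0,-1,0,-0.2],[-1,0,-0.5,0,-0.2],[-1,0,0,0,-0.2],[-1,0,0,0,-0.2],[0,0,0,0,-0.2],[0,0,0,0,-0.2]]]'
python3 - <<'E'
from h import *
np.set_printoptions(precision=4,suppress=True)
c=ctrl.camera("wrist"); save(c,"final"); t=ctrl.camera("top")
for n,q in [("w",c),("t",t)]:
  P=cloud(q); near=(abs(P[...,0]-.542)<.03)&(abs(P[...,1]+.14)<.03)
  for nm,lo,hi in [("handle top",.138,.16),("collar",.078,.086)]:
    m=near&(P[...,2]>lo)&(P[...,2]<hi); print(n,nm,m.sum(),cv2.minAreaRect(P[m][:,:2].astype(np.float32)*1000) if m.sum()>4 else "",np.median(P[m][:,2]) if m.any() else "")
for k in ["mouse","bottle","cup","phone"]:
  for d in ctrl.look_for(t,k)[:1]: print(k,round(d["score"],2),w(d["position"],t))
P=cloud(t)
for nm,a in [("near",(.551,.1315)),("far",(.563,.2715))]:
  m=(np.hypot(P[...,0]-a[0],P[...,1]-a[1])<.015)&(P[...,2]<.068)&(P[...,2]>.05); S=P[m][:,:2]
  print(nm,len(S),cv2.minAreaRect(S.astype(np.float32)*1000) if len(S)>4 else "")
E
python3 s.py
```

```text
time_s: 24.0
eef_pos: [0.5413, -0.1431, 0.379]
tcp_rot: [0.0, 0.773, 0.634, 0.0]
force: [0.3, 0.5, -0.3]
grip_width: 0.599
grip_force: 0.0
time_s: 24.6
eef_pos: [0.5266, -0.2169, 0.4154]
tcp_rot: [-0.0, 0.774, 0.634, 0.0]
force: [-0.1, 0.3, 0.3]
grip_width: 0.599
grip_force: 0.0
w handle top 1196 ((542.6435546875, -141.45289611816406), (25.647151947021484, 25.18272590637207), 78.85912322998047) 0.14489486707334667
w collar 268 ((543.2314453125, -141.18704223632812), (38.197265625, 37.889244079589844), 36.15538024902344) 0.08078250431230682
t handle top 100 ((541.2935180664062, -140.70977783203125), (25.251953125, 25.313228607177734), 80.45183563232422) 0.14479431961378958
t collar 91 ((542.5280151367188, -140.12948608398438), (56.609703063964844, 57.1150016784668), 0.4974544644355774) 0.08016261838781513
mouse 0.8 [0.7705 0.1252 0.0352]
bottle 0.93 [ 0.7186 -0.3455  0.1099]
cup 0.61 [0.719  0.364  0.0451]
phone 0.85 [ 0.7745 -0.1121  0.0107]
near 30 ((548.3157958984375, 131.76214599609375), (13.64570140838623, 25.37588882446289), 0.34879976511001587)
far 25 ((558.0276489257812, 272.5269775390625), (19.08603286743164, 22.04410171508789), 0.4685783386230469)
yaw 1.375 [ 0.5268 -0.2159  0.4153] F [-0.  -0.2 -0.1] T [ 0.006 -0.102  0.003] j6 -0.29
```

View pics/final.png

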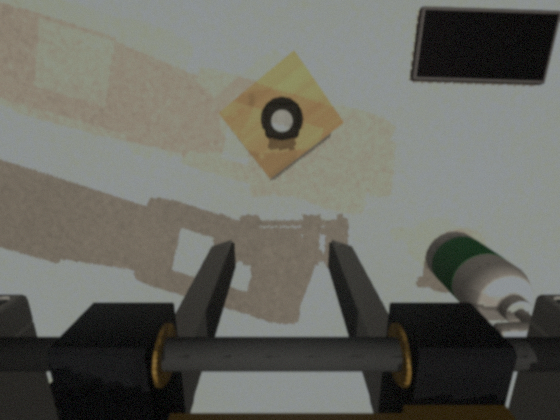

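The driver stands upright in the stand at (282,118), with its handle top at 0.145 and collar at 0.081, so it is fully down. The gripper is clear and the bystanders are where they were.

```bash
python3 -c "
from station import ctrl;print(ctrl.job_done())"
```

```text
the job is handed in; nothing more can be done
None
```

The undone screw is turned clockwise to its hard stop (slot measured at 85.1° against the box's 84.6°), the driver is back upright and fully down in the stand, and the job was handed in at about 25 s; my first grip caught only the tip of the handle, so I set the driver back down and regripped it before carrying on.

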